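Put the setting-up parts back in their fitted trays

TASK

Clear up after a setting-up job: put each of the four loose metal parts (square bar, collet, V-block, eight-sided plate) into the wooden tray whose shape matches it, resting on the tray's floor inside the rim, roughly centred and straight with the tray's sides, the collet and the V-block still standing upright and the plate the same way up as it was found. Leave the small parts jar where it is.

Things in the scene. Friction and masses are not known exactly. Their poses are not given: they have to be found in the camera images.
- square_bar: Loose dark ground steel square bar, 16 x 100 x 16 mm, lying flat, 0.15 to 0.3 kg. Origin at the centre of its underside; y along its length, x across (16 mm), z up. Grasp across its width.
- collet: Loose grey turned steel collet standing upright, round, 33 mm in diameter and 41 mm high, 0.09 kg. Origin at the centre of its underside, z up along its axis.
- v_block: Loose dark steel V-block standing on end, 36 (x) x 38 (y) x 40 mm (z) high, with a vertical V groove in one of its x faces; 0.17 to 0.34 kg. Origin at the centre of its underside, z up. Its two y faces are plain and parallel: grasp across y (38 mm).
- cast_plate: Loose light grey eight-sided machined plate, 36 (x) x 55 (y) x 14 mm (z) high, 0.12 kg, lying flat with its small hole up. Origin at the centre of its underside, y along its length, z up. Grasp across x (36 mm).
- bar_tray: Holder for the square bar. Pale wooden tray fixed on the bench. Origin at the centre of its underside, z up. Floor 3 mm thick (top at z = 3 mm), rim 4 mm wide whose top is at z = 7 mm; the pocket is the part's outline plus about 8 mm all round: a long narrow rectangle, 32 (x) x 116 mm (y) inside.
- round_tray: Holder for the collet. Pale wooden tray fixed on the bench. Origin at the centre of its underside, z up. Floor 3 mm thick (top at z = 3 mm), rim 4 mm wide whose top is at z = 7 mm; the pocket is the part's outline plus about 8 mm all round: a circle, 49 mm in diameter inside.
- square_tray: Holder for the V-block. Pale wooden tray fixed on the bench. Origin at the centre of its underside, z up. Floor 3 mm thick (top at z = 3 mm), rim 4 mm wide whose top is at z = 7 mm; the pocket is the part's outline plus about 8 mm all round: nearly a square, 52 (x) x 54 mm (y) inside; the block may stand in it at any quarter turn.
- eight_sided_tray: Holder for the eight-sided plate. Pale wooden tray fixed on the bench. Origin at the centre of its underside, z up. Floor 3 mm thick (top at z = 3 mm), rim 4 mm wide whose top is at z = 7 mm; the pocket is the part's outline plus about 8 mm all round: an octagon elongated along y, 52 (x) x 71 mm (y) inside, with cut corners.
- parts_jar: Bystander: small clear parts jar with a blue screw lid, 42 mm in diameter and 41 mm high, standing loose among the parts; it has no tray and stays. Origin at the centre of its underside, z up.
There are look-alikes about, which are no part of the job. What is shaped like the collet but turquoise is not meant.

How it is judged:
By the outcome, as a careful person would: the job done as asked, in the order asked, and still so for the second after the job is handed in, with the robot touching nothing.
It also fails if it takes over 88 s, if anything falls off the work surface, if the arm or the gripper's body presses on something with over 40 N, if the wrist force passes 120 N, or if a joint passes its speed limit or range.

ROBOT

A 7-joint arm with a two-finger parallel gripper is mounted at the origin on a cart in front of the work surface, level with it; the furniture and walls round the work are solid. World frame = base frame: x ahead of the robot, y to its left, z up, the work surface at z = 0. Lengths are in m, angles in rad, forces in N, time in s.
With the tool pointing down it reaches from about 0.425 to 0.925 m from the base axis. Payload 6.8 kg.
Tool frame: the origin (TCP) lies at the very end of the fingers, on their centre line; the grasp point (between the pads) lies 19 mm behind it; z points along the fingers, y is the line along which they close (so a half turn about z gives the same grasp; the last joint's range is limited). The gripper opens to 85 mm and grips with 20 to 120 N. Pads are 22 mm wide; open, the fingers measure 114 mm over their backs; the gripper's body (76 mm by 85 mm) begins 54 mm behind the grasp point. The pads swing forward as they close: fully open they stand 13 mm farther back than shut.
Start: joints at [1.235, 0.477, 0.022, 1.555, -0.011, 1.109, -0.083], TCP at [0.152, -0.658, 0.231] pointing down, gripper open.
Joint ranges: [-2.96, 2.96], [-0.34, 2.1], [-1.41, 1.46], [0.24, 2.44], [-1.37, 4.51], [0.17, 1.92], [-2.96, 2.96]. Speed limits (rad/s): [2.39, 2.39, 3.14, 3.14, 3.14, 3.14, 3.14].

INTERFACE

Orientations are given as a unit quaternion [w, x, y, z].
In Python, from station import telemetry, viewer, job, search_frame, cut_out gives the robot as it stands. The module is installed in compiled form; this text tells all that it offers.
- The arm moves only by the shell command python3 -m crank 'ROWS' [FORCE]. ROWS is JSON, a list of rows, each an object with "delta_rot": the turn, a rotation vector about the tool's x, y, z in degrees, a list of three; "xyz": the shift along the tool's x, y, z in m, a list of three; "fingers": the gripper command: -1 is fully open, 1 is shut, values between are in proportion. In form: [{"delta_rot": [ax, ay, az], "xyz": [dx, dy, dz], "fingers": fingers}, ...]. A call has 1 to 10 rows; each row is the pose to reach, as a shift and turn from the pose commanded when the call began, along the tool's axes at that moment; what a row does not reach only later rows make up. A row lasts 1/10 s, in which the tool goes at most 50 mm and 8.59 degrees, less where a joint would pass 70% of its speed; a pose out of reach is approached as far as the arm can. A call with a gripper value outside its range is refused whole. The fingers move at their own pace and stop on an object; FORCE is the grip in N (left out, the last holds). Time passes only in rows, so rows that repeat a pose let the fingers close. It gives the time, the measured TCP pose, the force, the opening and the grip force at its end, in the units of the state.
- telemetry.get_obs(): the state, without advancing time (a new reading comes with each control period).
- viewer.read_camera(name): name is "scene" or "top" or "wrist"; returns a dict with "img" (400x640x3 uint8, red, green, blue), "fx", "fy", "cx", "cy" (pixels), "k1" (the pictures are not rectified: a ray, as slopes to the right and down, at radius r is drawn at 1 + k1 r^2 times it, then the intrinsics apply), "origin" and "rotation" of the camera in the world. Camera axes: x right, y up, looking along -z (the intrinsics and any distortion apply to the point x, -y, -z); pixel columns grow to the right and rows downward; lengths in m; the calibration is good to about 2 mm. A picture is of the moment at which its call begins. There is no depth.
- job.hand_in(): hands the job in; it is judged then, once.
Trained networks look in the newest picture that a camera, given by its name, has taken for a name from the list of things; names that differ only in an ending like _2 or _b are one class to them, and where a whole thing is asked for, a point or a joint stands for the part that bears it (a point fixed in the world has none). Each returns a list of dicts, best first, with "score" (0 to 1); they miss things now and then, are a little off and sometimes report something else, mostly with a low value. They report only what shows in the picture. A call takes as long as a camera call. They do not tell look-alikes from the thing itself.
- search_frame(camera, thing): "pixel" ([column, row] in pixels, amid what is visible of it).
- cut_out(camera, thing): "pixels" (400x640 bool, what is visible of it) and "pixel" ([column, row] in pixels, amid what is visible of it).
The state is a dict: "t": time; "q": joint angles; "joint_vel": joint speeds; "joint_torque": joint torques, N m; "eef_pos": TCP position; "tool_rot": TCP orientation; "contact_force": force on the tool from outside, world axes, zero at the start; "torque": the same for the moment, N m; "gripper_width": opening from 0.0 (shut) to 1.0 (fully open); "grasp_force": force on a finger pad.
Only numpy, scipy, OpenCV 4.12 (cv2) and the standard library are available. Lean on these libraries where they do the work, as an engineer would, in place of code of your own. Each camera call takes 0.05 s, during which the arm holds its last target. There are 200 camera calls.

## Working session

There is one attempt and no reset: what is moved stays moved. The work goes in short steps, Python scripts to look and compute and a shell command to move; the robot and the scene stay as the last step left them, time stands still between calls to the robot, and variables do not carry over. Pictures are saved under pics/ and viewed, at most 14 in all, crops included, and the job is handed in when it is done.

```bash
mkdir -p pics
cat > h.py <<'E'
import numpy as np, cv2
from station import telemetry, viewer, job, search_frame, cut_out
def ray(c,px):
    p=(np.array(px,float)-[c["cx"],c["cy"]])/[c["fx"],c["fy"]]
    u=p.copy()
    for _ in range(20): u=p/(1+c["k1"]*(u@u))
    d=np.array(c["rotation"])@np.array([u[0],-u[1],-1.0])
    return np.array(c["origin"]),d
def at(c,px,z):
    o,d=ray(c,px); return (o+d*(z-o[2])/d[2])
def proj(c,P):
    v=np.array(c["rotation"]).T@(np.array(P)-np.array(c["origin"]))
    u=np.array([v[0],-v[1]])/-v[2]; u=u*(1+c["k1"]*(u@u))
    return u*[c["fx"],c["fy"]]+[c["cx"],c["cy"]]
def save(c,n): cv2.imwrite("pics/"+n,cv2.cvtColor(np.array(c["img"]),cv2.COLOR_RGB2BGR))
E
python3 - <<'E'
from h import *
import pickle
o=telemetry.get_obs(); print({k:np.round(o[k],3) for k in("t","eef_pos","tool_rot","gripper_width")})
cs={}
for n in("top","scene"):
    c=viewer.read_camera(n);save(c,n+"0.png");cs[n]=c
    print(n,np.round(c["origin"],3),c["fx"],c["k1"],np.round(c["rotation"],2).tolist())
pickle.dump(cs,open("c0.pkl","wb"))
for t in "square_bar collet v_block cast_plate bar_tray round_tray square_tray eight_sided_tray parts_jar".split():
    for r in search_frame("top",t)[:3]: print(t,np.round(r["pixel"]),round(r["score"],2),np.round(at(cs["top"],r["pixel"],0.01),3))
E
```

```text
{'t': np.float64(0.0), 'eef_pos': array([ 0.152, -0.657,  0.23 ]), 'tool_rot': array([-0.001,  0.994,  0.114, -0.   ]), 'gripper_width': np.float64(1.004)}
top [0.334 0.194 1.227] 513.1726712586384 0.0004389517123381168 [-0.71, -0.04, 0.05, 0.71]
scene [ 0.15  -0.234  0.719] 441.33985795973706 -0.037179454307393014 [0.89, 0.31, -0.1, -0.32]Traceback (most recent call last):
  File "<stdin>", line 10, in <module>
  File "h.py", line 10, in at
    o,d=ray(c,px); return (o+d*(z-o[2])/d[2])
        ~~~^^^^^^
  File "h.py", line 7, in ray
    d=np.array(c["rotation"])@np.array([u[0],-u[1],-1.0])
      ~~~~~~~~~~~~~~~~~~~~~~~^~~~~~~~~~~~~~~~~~~~~~~~~~~~
ValueError: matmul: Input operand 1 has a mismatch in its core dimension 0, with gufunc signature (n?,k),(k,m?)->(n?,m?) (size 3 is different from 4)
```

View pics/top0.png

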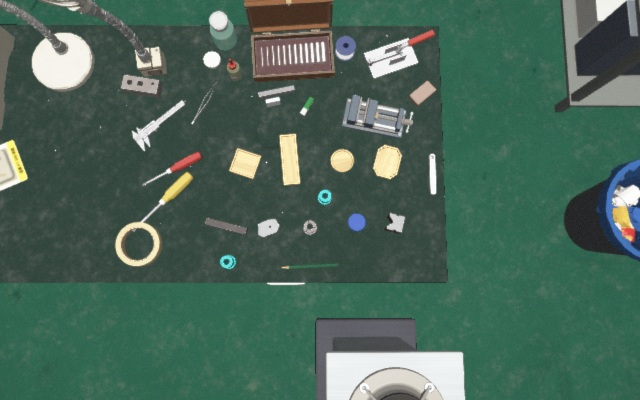

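View pics/scene0.png

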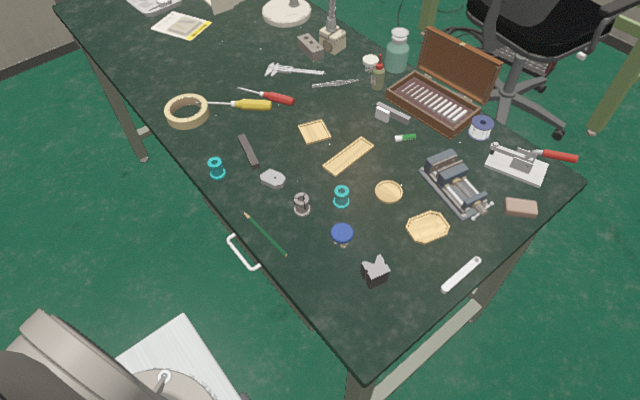

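The top picture shows the candidates. Collet-shaped things are at (310,228) grey, (325,197) turquoise and (228,262) turquoise; the grey one is meant. The others are the bar at (226,226), plate (268,228), V-block (396,223) and jar lid (357,222). The trays are square (245,163), bar (290,160), round (342,160) and eight-sided (388,162).

```bash
sed -i 's/np.array(c\["rotation"\])/R(c)/g; 2a from scipy.spatial.transform import Rotation\ndef R(c): q=np.array(c["rotation"]); return Rotation.from_quat(q[[1,2,3,0]]).as_matrix()' h.py
cat > look.py <<'E'
from h import *
H={"square_bar":.016,"collet":.041,"v_block":.04,"cast_plate":.014,"bar_tray":.007,"round_tray":.007,"square_tray":.007,"eight_sided_tray":.007,"parts_jar":.041}
def look(cam,things=H,smin=.3):
    c=viewer.read_camera(cam)
    for t in things:
        for r in cut_out(cam,t)[:3]:
            if r["score"]<smin: continue
            m=np.array(r["pixels"]).astype(np.uint8)
            ys,xs=np.nonzero(m)
            if len(xs)<20: continue
            P=np.array([at(c,p,H[t])[:2] for p in cv2.convexHull(np.stack([xs,ys],1).astype(np.int32))[:,0]])
            (ce,s,a)=cv2.minAreaRect((P*1000).astype(np.float32))
            print(t,round(r["score"],2),"px",np.round(r["pixel"]),"rect c",np.round(ce,1),"size",np.round(s,1),"ang",round(a,1))
    return c
E
python3 - <<'E'
from look import *
c=look("top")
print("TCP-origin check",np.round(proj(c,[0,0,0])))
im=np.array(c["img"])[130:290,190:430]
cv2.imwrite("pics/crop0.png",cv2.cvtColor(cv2.resize(im,None,fx=3.3,fy=3.3,interpolation=cv2.INTER_CUBIC),cv2.COLOR_RGB2BGR))
E
```

```text
square_bar 0.86 px [227. 229.] rect c [443.4 395.3] size [101.7  19.4] ang 75.1
collet 0.67 px [315. 229.] rect c [437.5 197.3] size [32.8 27.9] ang 45.0
collet 0.65 px [323. 198.] rect c [508.3 165.2] size [30.4 33.1] ang 90.0
collet 0.51 px [230. 261.] rect c [358.9 384.5] size [32.3 29.6] ang 89.9
v_block 0.61 px [394. 221.] rect c [447.2   0.5] size [39.3 41.5] ang 79.4
cast_plate 0.86 px [270. 226.] rect c [439.8 297.3] size [37.9 52.9] ang 20.6
bar_tray 0.85 px [290. 162.] rect c [605.4 247. ] size [126.1  39.9] ang 5.3
round_tray 0.68 px [342. 160.] rect c [604.1 119.1] size [53.5 54.6] ang 89.7
square_tray 0.73 px [247. 161.] rect c [596.  354.9] size [61.8 60.4] ang 71.3
eight_sided_tray 0.63 px [388. 162.] rect c [600.    9.6] size [60.7 80.1] ang 77.2
parts_jar 0.55 px [356. 222.] rect c [449.6  88.7] size [39.6 37.3] ang 90.0
TCP-origin check [396. 420.]
```

View pics/crop0.png

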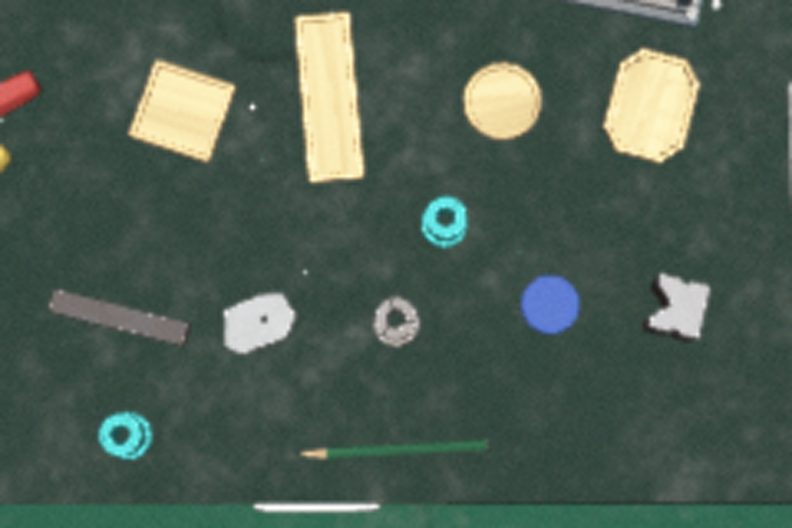

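The crop confirms the grey ring at crop (396,320), full-frame (310,228), as the collet. The two turquoise ones stay. I'll start with the bar and write a planner for the deltas.

```bash
cat > plan.py <<'E'
from h import *
def cur():
    o=telemetry.get_obs(); q=np.array(o["tool_rot"]); M=Rotation.from_quat(q[[1,2,3,0]]).as_matrix()
    return o,M,np.degrees(np.arctan2(M[1,0],M[0,0]))
def plan(*wps):  # each (x,y,z,theta) in mm,deg
    o,M,th=cur(); print("t",round(o["t"],2),"pos",np.round(np.array(o["eef_pos"])*1000,1),"th",round(th,1),"tilt",np.round(M[:2,2],3),"w",round(o["gripper_width"],3),"q",np.round(o["q"],2))
    for w in wps:
        d=M.T@(np.array(w[:3])/1000-o["eef_pos"])
        T=Rotation.from_euler("z",w[3],degrees=True).as_matrix()@np.diag([1,-1,-1.])
        print(w,"xyz",np.round(d,3).tolist(),"rot",np.round(Rotation.from_matrix(M.T@T).as_rotvec(degrees=True),1).tolist())
E
python3 -c "
from plan import *
plan((450,-350,230,13),(450,-350,230,44),(460,0,230,75),(443,395,200,75))"
```

```text
t 0.7 pos [ 152.4 -657.6  231.3] th 13.1 tilt [ 0. -0.] w 1.005 q [ 1.23  0.48  0.02  1.56 -0.01  1.11 -0.08]
(450, -350, 230, 13) xyz [0.359, -0.232, 0.001] rot [0.0, 0.0, 0.1]
(450, -350, 230, 44) xyz [0.359, -0.232, 0.001] rot [0.0, 0.0, -30.9]
(460, 0, 230, 75) xyz [0.448, -0.571, 0.001] rot [0.0, 0.0, -61.9]
(443, 395, 200, 75) xyz [0.521, -0.96, 0.031] rot [0.0, 0.0, -61.9]
```

```bash
python3 -m crank '[{"delta_rot":[0,0,-31],"xyz":[0.359,-0.232,0],"fingers":-0.2},{"delta_rot":[0,0,-31],"xyz":[0.359,-0.232,0],"fingers":-0.2},{"delta_rot":[0,0,-31],"xyz":[0.359,-0.232,0],"fingers":-0.2},{"delta_rot":[0,0,-31],"xyz":[0.359,-0.232,0],"fingers":-0.2},{"delta_rot":[0,0,-31],"xyz":[0.359,-0.232,0],"fingers":-0.2},{"delta_rot":[0,0,-31],"xyz":[0.359,-0.232,0],"fingers":-0.2},{"delta_rot":[0,0,-31],"xyz":[0.359,-0.232,0],"fingers":-0.2},{"delta_rot":[0,0,-62],"xyz":[0.448,-0.571,0],"fingers":-0.2},{"delta_rot":[0,0,-62],"xyz":[0.448,-0.571,0],"fingers":-0.2},{"delta_rot":[0,0,-62],"xyz":[0.448,-0.571,0],"fingers":-0.2}]' 60
python3 -c "
from plan import *
plan((460,0,220,75),(443,395,180,75))"
```

```text
t: 1.7
eef_pos: [0.4196, -0.256, 0.2315]
tool_rot: [0.0, 0.818, 0.575, 0.0]
contact_force: [0.2, 0.6, 0.6]
gripper_width: 0.597
grasp_force: 0.0
t 1.7 pos [ 419.6 -256.   231.5] th 70.2 tilt [ 0. -0.] w 0.597 q [ 0.76  0.2  -0.38  1.96  0.09  0.99 -0.01]
(460, 0, 220, 75) xyz [0.255, -0.049, 0.011] rot [0.0, 0.0, -4.8]
(443, 395, 180, 75) xyz [0.62, -0.199, 0.051] rot [0.0, 0.0, -4.8]
```

```bash
python3 -m crank '[{"delta_rot":[0,0,-5],"xyz":[0.255,-0.049,0.01],"fingers":-0.2},{"delta_rot":[0,0,-5],"xyz":[0.255,-0.049,0.01],"fingers":-0.2},{"delta_rot":[0,0,-5],"xyz":[0.255,-0.049,0.01],"fingers":-0.2},{"delta_rot":[0,0,-5],"xyz":[0.255,-0.049,0.01],"fingers":-0.2},{"delta_rot":[0,0,-5],"xyz":[0.62,-0.199,0.05],"fingers":-0.2},{"delta_rot":[0,0,-5],"xyz":[0.62,-0.199,0.05],"fingers":-0.2},{"delta_rot":[0,0,-5],"xyz":[0.62,-0.199,0.05],"fingers":-0.2},{"delta_rot":[0,0,-5],"xyz":[0.62,-0.199,0.05],"fingers":-0.2},{"delta_rot":[0,0,-5],"xyz":[0.62,-0.199,0.05],"fingers":-0.2},{"delta_rot":[0,0,-5],"xyz":[0.62,-0.199,0.05],"fingers":-0.2}]'
python3 -m crank '[{"delta_rot":[0,0,0],"xyz":[0.15,-0.06,0],"fingers":-0.2},{"delta_rot":[0,0,0],"xyz":[0.15,-0.06,0],"fingers":-0.2},{"delta_rot":[0,0,0],"xyz":[0.15,-0.06,0],"fingers":-0.2}]'
python3 - <<'E'
from plan import *
from look import look
c=look("wrist");save(c,"w1.png");plan((443,395,180,75))
E
```

```text
t: 2.7
eef_pos: [0.448, 0.2397, 0.1959]
tool_rot: [0.0, 0.794, 0.607, 0.0]
contact_force: [0.6, -0.8, 0.6]
gripper_width: 0.597
grasp_force: 0.0
t: 3.0
eef_pos: [0.4305, 0.3888, 0.1958]
tool_rot: [0.0, 0.794, 0.607, 0.0]
contact_force: [-0.1, 0.1, -0.3]
gripper_width: 0.602
grasp_force: 0.0
square_bar 0.78 px [327. 164.] rect c [442.5 396.9] size [100.8  18.2] ang 76.5
collet 0.94 px [370. 337.] rect c [439.1 214.3] size [59.1 28.8] ang 89.7
collet 0.79 px [247. 202.] rect c [363.6 394. ] size [42.3 28.8] ang 39.2
collet 0.32 px [523. 336.] rect c [601.6 169.5] size [10.  41.9] ang 34.8
cast_plate 0.86 px [346. 257.] rect c [439.1 300.2] size [36.  57.2] ang 19.3
bar_tray 0.64 px [507. 257.] rect c [604.6 248.9] size [125.2  44.3] ang 5.1
round_tray 0.66 px [525. 336.] rect c [618.9 135.6] size [11.9 46.7] ang 33.8
square_tray 0.61 px [484. 163.] rect c [593.7 355.8] size [64.  63.2] ang 71.2
t 3.5 pos [431.6 385.4 195.8] th 74.7 tilt [ 0.001 -0.001] w 0.602 q [-0.29  0.45 -0.71  1.79  0.33  1.03 -1.39]
(443, 395, 180, 75) xyz [0.012, 0.008, 0.016] rot [0.0, 0.0, -0.3]
```

View pics/w1.png

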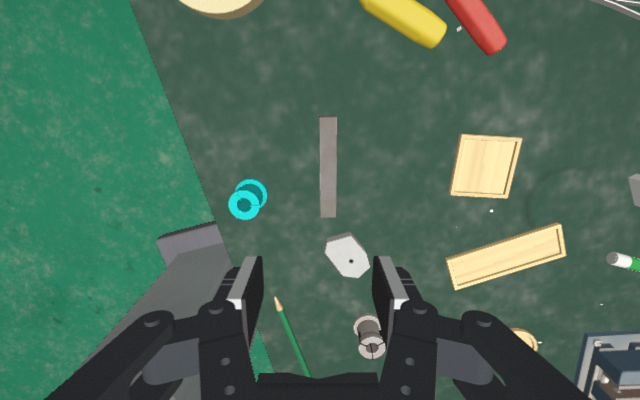

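The wrist view shows the bar at (327,164), the plate (346,257) and the grey collet (370,337). It agrees with the top view to about 2 mm.

```bash
python3 -c "
from plan import *
plan((443,396,60,76),(443,396,5,76))"
```

```text
t 3.5 pos [431.6 385.4 195.8] th 74.7 tilt [ 0.001 -0.001] w 0.602 q [-0.29  0.45 -0.71  1.79  0.33  1.03 -1.39]
(443, 396, 60, 76) xyz [0.013, 0.008, 0.136] rot [0.0, 0.0, -1.3]
(443, 396, 5, 76) xyz [0.013, 0.008, 0.191] rot [0.0, 0.0, -1.3]
```

```bash
python3 -m crank '[{"delta_rot":[0,0,-1.3],"xyz":[0.013,0.008,0.04],"fingers":-0.2},{"delta_rot":[0,0,-1.3],"xyz":[0.013,0.008,0.08],"fingers":-0.2},{"delta_rot":[0,0,-1.3],"xyz":[0.013,0.008,0.12],"fingers":-0.2},{"delta_rot":[0,0,-1.3],"xyz":[0.013,0.008,0.15],"fingers":-0.2},{"delta_rot":[0,0,-1.3],"xyz":[0.013,0.008,0.17],"fingers":-0.2},{"delta_rot":[0,0,-1.3],"xyz":[0.013,0.008,0.17],"fingers":-0.2},{"delta_rot":[0,0,-1.3],"xyz":[0.013,0.008,0.17],"fingers":-0.2}]'
python3 -c "
from plan import *
plan((443,396,5,76))"
```

```text
t: 4.2
eef_pos: [0.4423, 0.3971, 0.0262]
tool_rot: [0.0, 0.788, 0.616, 0.0]
contact_force: [0.4, -0.5, 1.2]
gripper_width: 0.602
grasp_force: 0.0
t 4.2 pos [442.3 397.1  26.2] th 76.1 tilt [0. 0.] w 0.602 q [-0.4   0.68 -0.59  1.86  0.53  0.76 -1.52]
(443, 396, 5, 76) xyz [-0.001, 0.001, 0.021] rot [0.0, -0.0, 0.1]
```

```bash
python3 -m crank '[{"delta_rot":[0,0,0],"xyz":[0,0.001,0.012],"fingers":-0.2},{"delta_rot":[0,0,0],"xyz":[0,0.001,0.021],"fingers":-0.2},{"delta_rot":[0,0,0],"xyz":[0,0.001,0.021],"fingers":-0.2},{"delta_rot":[0,0,0],"xyz":[0,0.001,0.021],"fingers":1},{"delta_rot":[0,0,0],"xyz":[0,0.001,0.021],"fingers":1},{"delta_rot":[0,0,0],"xyz":[0,0.001,0.021],"fingers":1},{"delta_rot":[0,0,0],"xyz":[0,0.001,0.021],"fingers":1},{"delta_rot":[0,0,0],"xyz":[0,0.001,0.021],"fingers":1}]' 60
python3 -c "
from plan import *
plan((605,248.5,80,5.5),(605,248.5,12,5.5))"
```

```text
t: 5.0
eef_pos: [0.443, 0.3975, 0.0054]
tool_rot: [-0.0, 0.787, 0.617, 0.0]
contact_force: [-1.7, -0.8, 5.6]
gripper_width: 0.171
grasp_force: 59.9
t 5.0 pos [443.  397.5   5.4] th 76.1 tilt [0.001 0.001] w 0.171 q [-0.42  0.71 -0.57  1.87  0.56  0.72 -1.54]
(605, 248.5, 80, 5.5) xyz [-0.106, 0.193, -0.075] rot [0.0, -0.1, 70.6]
(605, 248.5, 12, 5.5) xyz [-0.106, 0.193, -0.007] rot [0.0, -0.1, 70.6]
```

```bash
python3 -m crank '[{"delta_rot":[0,0,0],"xyz":[0,0,-0.03],"fingers":1},{"delta_rot":[0,0,0],"xyz":[0,0,-0.075],"fingers":1},{"delta_rot":[0,0,8.5],"xyz":[-0.012,0.021,-0.075],"fingers":1},{"delta_rot":[0,0,17],"xyz":[-0.025,0.045,-0.075],"fingers":1},{"delta_rot":[0,0,25.5],"xyz":[-0.037,0.07,-0.075],"fingers":1},{"delta_rot":[0,0,34],"xyz":[-0.05,0.09,-0.075],"fingers":1},{"delta_rot":[0,0,42.5],"xyz":[-0.062,0.115,-0.075],"fingers":1},{"delta_rot":[0,0,51],"xyz":[-0.075,0.14,-0.075],"fingers":1},{"delta_rot":[0,0,59.5],"xyz":[-0.09,0.165,-0.075],"fingers":1},{"delta_rot":[0,0,70.6],"xyz":[-0.106,0.193,-0.075],"fingers":1}]'
python3 -m crank '[{"delta_rot":[0,0,2.6],"xyz":[0,0,0],"fingers":1},{"delta_rot":[0,0,2.6],"xyz":[0,0,0],"fingers":1},{"delta_rot":[0,0,2.6],"xyz":[0,0,0],"fingers":1}]'
python3 - <<'E'
from plan import *
from look import look
c=look("wrist",{"bar_tray":0,"square_bar":0,"square_tray":0});save(c,"w2.png")
plan((605,248.5,80,5.5),(605,248.5,10,5.5))
E
```

```text
t: 6.0
eef_pos: [0.6047, 0.2473, 0.0791]
tool_rot: [0.0, 0.998, 0.068, -0.001]
contact_force: [0.2, 1.0, -3.6]
gripper_width: 0.17
grasp_force: 59.0
t: 6.3
eef_pos: [0.6037, 0.2488, 0.0793]
tool_rot: [-0.0, 0.999, 0.049, -0.001]
contact_force: [-0.6, 0.5, -1.4]
gripper_width: 0.174
grasp_force: 59.1
bar_tray 0.67 px [327. 156.] rect c [622.7 248.7] size [92.2 41. ] ang 5.2
square_bar 0.95 px [318. 259.] rect c [559.8 244.6] size [160.1  26.5] ang 5.7
square_tray 0.91 px [163. 211.] rect c [596.3 353.9] size [62.7 62.6] ang 71.3
t 6.5 pos [604.1 248.9  79.7] th 5.6 tilt [-0.  0.] w 0.17 q [-0.26  0.63 -0.31  1.71  0.24  0.84 -2.16]
(605, 248.5, 80, 5.5) xyz [0.001, 0.0, -0.0] rot [-0.0, 0.0, 0.1]
(605, 248.5, 10, 5.5) xyz [0.001, 0.0, 0.07] rot [-0.0, 0.0, 0.1]
```

View pics/w2.png

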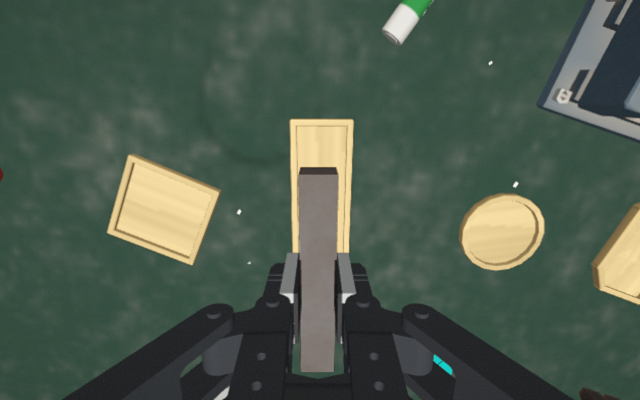

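The bar is held at (318,259), in line with the bar tray at (322,180). Lowering and releasing it.

```bash
python3 -m crank '[{"delta_rot":[0,0,0],"xyz":[0.001,0,0.03],"fingers":1},{"delta_rot":[0,0,0],"xyz":[0.001,0,0.055],"fingers":1},{"delta_rot":[0,0,0],"xyz":[0.001,0,0.066],"fingers":1},{"delta_rot":[0,0,0],"xyz":[0.001,0,0.071],"fingers":1},{"delta_rot":[0,0,0],"xyz":[0.001,0,0.071],"fingers":1},{"delta_rot":[0,0,0],"xyz":[0.001,0,0.071],"fingers":0.3},{"delta_rot":[0,0,0],"xyz":[0.001,0,0.071],"fingers":0.3},{"delta_rot":[0,0,0],"xyz":[0.001,0,0.07],"fingers":0.3},{"delta_rot":[0,0,0],"xyz":[0.001,0,0.03],"fingers":0},{"delta_rot":[0,0,0],"xyz":[0.001,0,-0.02],"fingers":-0.5}]'
python3 -c "
from plan import *
plan((605,200,130,60),(437.5,197,130,60),(437.5,197,25,60))"
```

```text
t: 7.5
eef_pos: [0.6042, 0.2472, 0.0987]
tool_rot: [0.001, 0.999, 0.048, -0.002]
contact_force: [0.2, -0.5, -0.0]
gripper_width: 0.656
grasp_force: 0.0
t 7.5 pos [604.2 247.2  98.7] th 5.5 tilt [-0.004 -0.002] w 0.656 q [-0.26  0.6  -0.32  1.7   0.23  0.88 -2.15]
(605, 200, 130, 60) xyz [-0.004, 0.047, -0.031] rot [-0.0, 0.3, -54.5]
(437.5, 197, 130, 60) xyz [-0.171, 0.034, -0.03] rot [-0.0, 0.3, -54.5]
(437.5, 197, 25, 60) xyz [-0.17, 0.034, 0.075] rot [-0.0, 0.3, -54.5]
```

```bash
python3 -m crank '[{"delta_rot":[0,0.3,0],"xyz":[-0.04,0.014,-0.06],"fingers":-0.5},{"delta_rot":[0,0.3,0],"xyz":[-0.08,0.024,-0.09],"fingers":-0.5},{"delta_rot":[0,0.3,0],"xyz":[-0.12,0.034,-0.09],"fingers":-0.5},{"delta_rot":[0,0.3,0],"xyz":[-0.16,0.034,-0.09],"fingers":-0.5},{"delta_rot":[0,0.3,0],"xyz":[-0.17,0.034,-0.09],"fingers":-0.5},{"delta_rot":[0,0.3,0],"xyz":[-0.17,0.034,-0.09],"fingers":-0.5},{"delta_rot":[0,0.3,0],"xyz":[-0.17,0.034,-0.09],"fingers":-0.5}]'
python3 - <<'E'
from plan import *
from look import look
c=look("wrist",{"collet":0,"bar_tray":0,"square_bar":0,"round_tray":0});save(c,"w3.png")
plan((437.5,197,60,5.5),(437.5,197,5,5.5))
E
```

```text
t: 8.2
eef_pos: [0.4411, 0.1985, 0.1903]
tool_rot: [-0.0, 0.999, 0.047, 0.004]
contact_force: [1.1, -0.3, 0.6]
gripper_width: 0.748
grasp_force: 0.0
collet 0.83 px [359. 109.] rect c [511.6 164.8] size [29.2 33.2] ang 5.4
collet 0.82 px [319. 187.] rect c [443.7 198.6] size [37.3 28.9] ang 6.3
collet 0.79 px [123. 247.] rect c [368.1 377.7] size [30.  57.4] ang 42.7
bar_tray 0.85 px [289.  36.] rect c [569.3 243.8] size [51.6 40.6] ang 5.4
square_bar 0.93 px [276.  24.] rect c [572.9 245.4] size [39.7 17.7] ang 5.4
round_tray 0.7 px [423.  18.] rect c [590.2 119. ] size [33.5 56.3] ang 5.3
t 8.45 pos [440.6 198.4 189.4] th 5.4 tilt [0.005 0.001] w 0.754 q [-0.2   0.24 -0.41  2.03  0.12  0.89 -2.15]
(437.5, 197, 60, 5.5) xyz [-0.004, 0.001, 0.129] rot [-0.0, -0.3, -0.1]
(437.5, 197, 5, 5.5) xyz [-0.004, 0.001, 0.184] rot [-0.0, -0.3, -0.1]
```

View pics/w3.png

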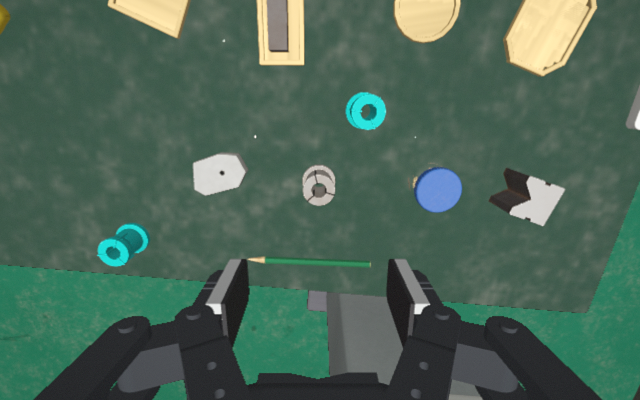

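The bar sits in its tray at (278,25). The grey collet's ring is at (318,191), the jar at (438,190), and the V-block's groove opens to the left (about 512,190).

Run:
```python
from plan import *
c=viewer.read_camera("wrist"); print(np.round(c["origin"],3))
for n,p,z in(("ring",(318.5,191),.041),("vR",(565,187),.04),("vBR",(546,226),.04),("vBL",(499,211),.04),("jar",(438.5,190),.041)):
    print(n,np.round(at(c,p,z)*1000,1))
import pickle
t=pickle.load(open("c0.pkl","rb"))["top"]
for n,p,z in(("ring",(190+396.5/3.3,130+321/3.3),.041),("v1",(190+709/3.3,130+285/3.3),.04),("v2",(190+697/3.3,130+338/3.3),.04)): print("top",n,np.round(at(t,p,z)*1000,1))
plan((439,197,30,5.5),(439,197,5,5.5))
```

```text
[0.518 0.206 0.332]
ring [437.8 197.4  41. ]
vR [462.2 -23.6  40. ]
vBR [423.7 -18.   40. ]
vBL [434.2  29.6  40. ]
jar [448.9  89.7  41. ]
top ring [437.4 196.3  41. ]
top v1 [462.8 -24.2  40. ]
top v2 [425.4 -14.8  40. ]
t 8.5 pos [440.4 198.3 189.4] th 5.4 tilt [0.005 0.001] w 0.749 q [-0.2   0.24 -0.41  2.03  0.12  0.89 -2.15]
(439, 197, 30, 5.5) xyz [-0.002, 0.001, 0.159] rot [-0.0, -0.3, -0.1]
(439, 197, 5, 5.5) xyz [-0.002, 0.001, 0.184] rot [-0.0, -0.3, -0.1]
```

```bash
python3 -m crank '[{"delta_rot":[0,-0.3,0],"xyz":[-0.0035,0.001,0.045],"fingers":-0.5},{"delta_rot":[0,-0.3,0],"xyz":[-0.0035,0.001,0.09],"fingers":-0.5},{"delta_rot":[0,-0.3,0],"xyz":[-0.0035,0.001,0.13],"fingers":-0.5},{"delta_rot":[0,-0.3,0],"xyz":[-0.0035,0.001,0.16],"fingers":-0.5},{"delta_rot":[0,-0.3,0],"xyz":[-0.0035,0.001,0.175],"fingers":-0.5},{"delta_rot":[0,-0.3,0],"xyz":[-0.0035,0.001,0.183],"fingers":-0.5},{"delta_rot":[0,-0.3,0],"xyz":[-0.0035,0.001,0.183],"fingers":-0.5}]'
python3 -m crank '[{"delta_rot":[0,0,0],"xyz":[0,0,0],"fingers":1},{"delta_rot":[0,0,0],"xyz":[0,0,0],"fingers":1},{"delta_rot":[0,0,0],"xyz":[0,0,0],"fingers":1},{"delta_rot":[0,0,0],"xyz":[0,0,0],"fingers":1},{"delta_rot":[0,0,0],"xyz":[0,0,0],"fingers":1},{"delta_rot":[0,0,0],"xyz":[0,0,0],"fingers":1}]' 50
python3 -c "
from plan import *
plan((437.5,197,100,5.5),(604,119,100,5.5),(604,119,10,5.5))"
```

```text
t: 9.2
eef_pos: [0.437, 0.1968, 0.0058]
tool_rot: [0.0, 0.999, 0.047, -0.001]
contact_force: [-0.9, -0.2, 0.1]
gripper_width: 0.75
grasp_force: 0.0
t: 9.8
eef_pos: [0.4382, 0.1973, 0.0079]
tool_rot: [-0.0, 0.999, 0.047, 0.001]
contact_force: [-0.7, -1.2, 7.2]
gripper_width: 0.376
grasp_force: 49.4
t 9.8 pos [438.2 197.3   7.9] th 5.4 tilt [0.002 0.001] w 0.376 q [-0.31  0.53 -0.3   2.15  0.32  0.5  -2.33]
(437.5, 197, 100, 5.5) xyz [-0.001, 0.0, -0.092] rot [-0.0, -0.1, -0.1]
(604, 119, 100, 5.5) xyz [0.158, 0.094, -0.092] rot [-0.0, -0.1, -0.1]
(604, 119, 10, 5.5) xyz [0.158, 0.094, -0.002] rot [-0.0, -0.1, -0.1]
```

```bash
python3 -m crank '[{"delta_rot":[0,0,0],"xyz":[0,0,-0.03],"fingers":1},{"delta_rot":[0,0,0],"xyz":[0,0,-0.065],"fingers":1},{"delta_rot":[0,0,0],"xyz":[0.015,0.01,-0.09],"fingers":1},{"delta_rot":[0,0,0],"xyz":[0.05,0.03,-0.09],"fingers":1},{"delta_rot":[0,0,0],"xyz":[0.085,0.05,-0.09],"fingers":1},{"delta_rot":[0,0,0],"xyz":[0.12,0.072,-0.09],"fingers":1},{"delta_rot":[0,0,0],"xyz":[0.145,0.086,-0.09],"fingers":1},{"delta_rot":[0,0,0],"xyz":[0.158,0.094,-0.09],"fingers":1},{"delta_rot":[0,0,0],"xyz":[0.158,0.094,-0.09],"fingers":1},{"delta_rot":[0,0,0],"xyz":[0.158,0.094,-0.09],"fingers":1}]'
python3 - <<'E'
from plan import *
from look import look
c=look("wrist",{"collet":0,"round_tray":0});save(c,"w4.png")
c=look("top",{"collet":0,"round_tray":0,"square_bar":0})
plan((604,119,40,5.5),(604,119,9.5,5.5))
E
```

```text
t: 10.8
eef_pos: [0.6021, 0.1192, 0.0966]
tool_rot: [-0.0, 0.999, 0.048, -0.001]
contact_force: [0.2, 0.8, -1.3]
gripper_width: 0.374
grasp_force: 49.8
collet 0.81 px [318. 286.] rect c [558.2 116.3] size [82.7 51.4] ang 7.4
round_tray 0.95 px [316. 201.] rect c [606.6 119.6] size [50.4 55.6] ang 5.5
collet 0.7 px [228. 260.] rect c [358.9 384.5] size [36.1 32.3] ang 63.8
collet 0.66 px [324. 198.] rect c [508.3 162.8] size [25.7 28.4] ang 89.9
collet 0.52 px [342. 158.] rect c [605.  116.4] size [12.1 23.7] ang 0.0
round_tray 0.65 px [244. 162.] rect c [596.  355.1] size [64.7 61.3] ang 72.4
round_tray 0.49 px [344. 164.] rect c [595.4 117.9] size [37.1 56. ] ang 0.0
square_bar 0.86 px [289. 156.] rect c [605.8 248.6] size [96.5 16.6] ang 6.0
t 11.15 pos [603.  118.8  96.9] th 5.5 tilt [-0.  0.] w 0.372 q [-0.05  0.55 -0.33  1.8   0.23  0.83 -1.96]
(604, 119, 40, 5.5) xyz [0.001, -0.0, 0.057] rot [-0.0, 0.0, -0.0]
(604, 119, 9.5, 5.5) xyz [0.001, -0.0, 0.087] rot [-0.0, 0.0, -0.0]
```

View pics/w4.png

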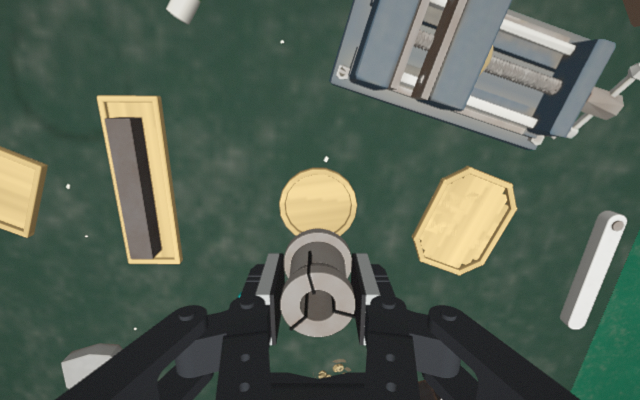

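The collet is upright in the jaws at (318,290) and the round tray is ahead at (318,205). The bar is well inside its tray.

```bash
python3 -m crank '[{"delta_rot":[0,0,0],"xyz":[0.001,0,0.03],"fingers":1},{"delta_rot":[0,0,0],"xyz":[0.001,0,0.06],"fingers":1},{"delta_rot":[0,0,0],"xyz":[0.001,0,0.076],"fingers":1},{"delta_rot":[0,0,0],"xyz":[0.001,0,0.083],"fingers":1},{"delta_rot":[0,0,0],"xyz":[0.001,0,0.086],"fingers":1},{"delta_rot":[0,0,0],"xyz":[0.001,0,0.086],"fingers":1}]'
python3 -c "
from plan import *
plan((604,119,40,5.5))"
```

```text
t: 11.75
eef_pos: [0.6049, 0.1187, 0.0116]
tool_rot: [-0.0, 0.999, 0.048, 0.0]
contact_force: [0.4, 0.2, 0.3]
gripper_width: 0.372
grasp_force: 50.0
t 11.75 pos [604.9 118.7  11.6] th 5.4 tilt [0.001 0.   ] w 0.372 q [-0.08  0.67 -0.29  1.83  0.28  0.68 -2.01]
(604, 119, 40, 5.5) xyz [-0.001, -0.0, -0.028] rot [-0.0, -0.0, -0.1]
```

```bash
python3 -m crank '[{"delta_rot":[0,0,0],"xyz":[-0.001,0,0.0015],"fingers":1},{"delta_rot":[0,0,0],"xyz":[-0.001,0,0.0015],"fingers":0.05},{"delta_rot":[0,0,0],"xyz":[-0.001,0,0.0015],"fingers":0},{"delta_rot":[0,0,0],"xyz":[-0.001,0,0.0015],"fingers":-0.1},{"delta_rot":[0,0,0],"xyz":[-0.001,0,-0.01],"fingers":-0.2},{"delta_rot":[0,0,0],"xyz":[-0.001,0,-0.05],"fingers":-0.3},{"delta_rot":[0,0,0],"xyz":[-0.001,0,-0.1],"fingers":-0.55},{"delta_rot":[0,0,0],"xyz":[-0.001,0,-0.13],"fingers":-0.55}]'
python3 -c "
from plan import *
plan((447,-2,140,78.7))"
```

```text
t: 12.55
eef_pos: [0.6048, 0.1189, 0.1451]
tool_rot: [-0.001, 0.999, 0.048, 0.002]
contact_force: [1.0, -0.2, 0.3]
gripper_width: 0.775
grasp_force: 0.0
t 12.55 pos [604.8 118.9 145.1] th 5.4 tilt [0.004 0.001] w 0.775 q [-0.04  0.49 -0.34  1.76  0.2   0.91 -1.94]
(447, -2, 140, 78.7) xyz [-0.169, 0.105, 0.004] rot [0.1, -0.2, -73.3]
```

```bash
python3 -m crank '[{"delta_rot":[0,0,-8],"xyz":[-0.019,0.012,0],"fingers":-0.55},{"delta_rot":[0,0,-16],"xyz":[-0.038,0.023,0],"fingers":-0.55},{"delta_rot":[0,0,-24],"xyz":[-0.056,0.035,0],"fingers":-0.55},{"delta_rot":[0,0,-32],"xyz":[-0.075,0.047,0],"fingers":-0.55},{"delta_rot":[0,0,-40],"xyz":[-0.094,0.058,0],"fingers":-0.55},{"delta_rot":[0,0,-48],"xyz":[-0.113,0.07,0],"fingers":-0.55},{"delta_rot":[0,0,-56],"xyz":[-0.132,0.082,0],"fingers":-0.55},{"delta_rot":[0,0,-64],"xyz":[-0.15,0.093,0],"fingers":-0.55},{"delta_rot":[0,0,-73.3],"xyz":[-0.169,0.105,0],"fingers":-0.55},{"delta_rot":[0,0,-73.3],"xyz":[-0.169,0.105,0],"fingers":-0.55}]'
python3 - <<'E'
from plan import *
from look import look
c=look("wrist",{"v_block":0,"parts_jar":0});save(c,"w5.png")
c=look("top",{"collet":0})
plan((447,-2,40,78.7),(447,-2,5,78.7))
E
```

```text
t: 13.55
eef_pos: [0.4428, -0.0045, 0.1409]
tool_rot: [0.0, 0.773, 0.635, -0.001]
contact_force: [1.4, 1.2, -0.3]
gripper_width: 0.773
grasp_force: 0.0
v_block 0.97 px [325. 195.] rect c [448.4   1.9] size [44.7 38.7] ang 76.1
parts_jar 0.68 px [304.  76.] rect c [448.8  88.5] size [40.4 39.5] ang 78.8
collet 0.56 px [226. 262.] rect c [358.3 386.2] size [32.7 30.3] ang 45.7
collet 0.54 px [343. 159.] rect c [603.8 121.1] size [28.4 38.7] ang 89.6
collet 0.51 px [320. 199.] rect c [508.3 164. ] size [28.  33.1] ang 89.9
t 13.8 pos [446.2  -1.6 141.2] th 78.7 tilt [0.001 0.   ] w 0.778 q [ 0.44  0.29 -0.66  2.14  0.25  0.79 -0.57]
(447, -2, 40, 78.7) xyz [-0.0, 0.001, 0.101] rot [0.1, -0.0, -0.0]
(447, -2, 5, 78.7) xyz [-0.0, 0.001, 0.136] rot [0.1, -0.0, -0.0]
```

View pics/w5.png

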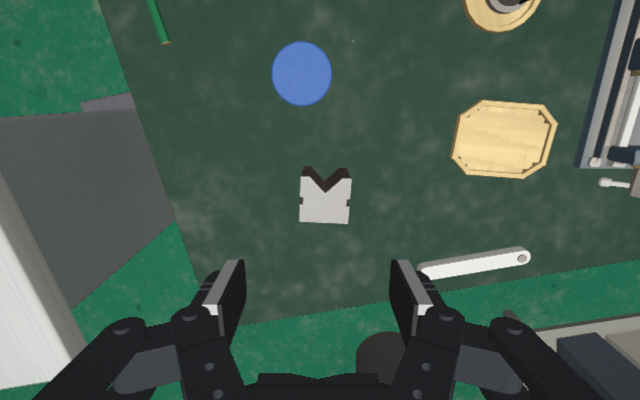

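The V-block is at (325,198), groove facing away toward the jar (301,73), edges nearly square with the jaws. The collet is in the round tray, upper right.

Run:
```python
from plan import *
c=viewer.read_camera("wrist")
P=[at(c,p,.04)[:2]*1000 for p in((299.5,222),(349,224),(351,179),(302,177))]
for p in P: print(np.round(p,1))
d=P[1]-P[0]; print("closing ang",np.degrees(np.arctan2(d[1],d[0])),"mean",np.round(np.mean(P,0),1))
d=P[2]-P[1]; print("side ang",np.degrees(np.arctan2(d[1],d[0])))
```

```text
[428.9 -12.7]
[466.5 -22. ]
[474.   13.4]
[438.3  22.1]
closing ang -13.80715728459541 mean [4.519e+02 2.000e-01]
side ang 77.98419798644973
```

```bash
python3 -m crank '[{"delta_rot":[0,0,1.5],"xyz":[0.0015,0.0025,0.04],"fingers":-0.55},{"delta_rot":[0,0,1.5],"xyz":[0.0015,0.0025,0.08],"fingers":-0.55},{"delta_rot":[0,0,1.5],"xyz":[0.0015,0.0025,0.11],"fingers":-0.55},{"delta_rot":[0,0,1.5],"xyz":[0.0015,0.0025,0.127],"fingers":-0.55},{"delta_rot":[0,0,1.5],"xyz":[0.0015,0.0025,0.135],"fingers":-0.55},{"delta_rot":[0,0,1.5],"xyz":[0.0015,0.0025,0.135],"fingers":-0.55}]'
python3 -m crank '[{"delta_rot":[0,0,0],"xyz":[0,0,0],"fingers":1},{"delta_rot":[0,0,0],"xyz":[0,0,0],"fingers":1},{"delta_rot":[0,0,0],"xyz":[0,0,0],"fingers":1},{"delta_rot":[0,0,0],"xyz":[0,0,0],"fingers":1},{"delta_rot":[0,0,0],"xyz":[0,0,0],"fingers":1}]' 60
python3 -c "
from plan import *
plan((448,-1,130,77),(500,150,130,71),(595,355,130,71),(595,355,10,71))"
```

```text
t: 14.45
eef_pos: [0.4478, -0.0007, 0.005]
tool_rot: [-0.001, 0.781, 0.624, -0.001]
contact_force: [0.1, 0.4, 0.4]
gripper_width: 0.775
grasp_force: 0.0
t: 14.95
eef_pos: [0.4489, -0.0012, 0.0069]
tool_rot: [0.001, 0.781, 0.624, 0.001]
contact_force: [-1.1, 1.7, 6.7]
gripper_width: 0.436
grasp_force: 60.2
t 14.95 pos [448.9  -1.2   6.9] th 77.2 tilt [ 0.002 -0.   ] w 0.436 q [ 0.27  0.53 -0.49  2.21  0.51  0.5  -0.84]
(448, -1, 130, 77) xyz [0.0, -0.001, -0.123] rot [0.1, -0.0, 0.2]
(500, 150, 130, 71) xyz [0.159, 0.017, -0.123] rot [0.1, -0.0, 6.2]
(595, 355, 130, 71) xyz [0.38, 0.064, -0.123] rot [0.1, -0.0, 6.2]
(595, 355, 10, 71) xyz [0.38, 0.064, -0.003] rot [0.1, -0.0, 6.2]
```

```bash
python3 -m crank '[{"delta_rot":[0,0,0],"xyz":[0,0,-0.03],"fingers":1},{"delta_rot":[0,0,0],"xyz":[0,0,-0.075],"fingers":1},{"delta_rot":[0,0,2],"xyz":[0.02,0.002,-0.115],"fingers":1},{"delta_rot":[0,0,4],"xyz":[0.055,0.006,-0.123],"fingers":1},{"delta_rot":[0,0,6],"xyz":[0.1,0.01,-0.123],"fingers":1},{"delta_rot":[0,0,6],"xyz":[0.145,0.015,-0.123],"fingers":1},{"delta_rot":[0,0,6],"xyz":[0.19,0.025,-0.123],"fingers":1},{"delta_rot":[0,0,6],"xyz":[0.235,0.034,-0.123],"fingers":1},{"delta_rot":[0,0,6],"xyz":[0.28,0.043,-0.123],"fingers":1},{"delta_rot":[0,0,6],"xyz":[0.325,0.052,-0.123],"fingers":1}]'
python3 -c "
from plan import *
plan((595.5,355,130,71))"
```

```text
t: 15.95
eef_pos: [0.571, 0.3053, 0.1289]
tool_rot: [0.0, 0.813, 0.582, -0.0]
contact_force: [1.3, 0.1, -2.0]
gripper_width: 0.438
grasp_force: 61.2
t 15.95 pos [571.  305.3 128.9] th 71.2 tilt [ 0.    -0.001] w 0.438 q [-0.16  0.61 -0.6   1.68  0.4   0.98 -1.24]
(595.5, 355, 130, 71) xyz [0.055, 0.007, -0.001] rot [0.0, 0.0, 0.2]
```

```bash
python3 -m crank '[{"delta_rot":[0,0,0],"xyz":[0.03,0.004,0],"fingers":1},{"delta_rot":[0,0,0],"xyz":[0.053,0.007,0],"fingers":1},{"delta_rot":[0,0,0],"xyz":[0.055,0.007,0],"fingers":1},{"delta_rot":[0,0,0],"xyz":[0.055,0.007,0],"fingers":1}]'
python3 - <<'E'
from plan import *
from look import look
c=look("wrist",{"v_block":0,"square_tray":0});save(c,"w6.png")
plan((595.5,355,40,71.2),(595.5,355,10,71.2))
E
```

```text
t: 16.35
eef_pos: [0.5943, 0.3541, 0.1285]
tool_rot: [-0.0, 0.813, 0.583, -0.0]
contact_force: [0.7, -0.1, -2.0]
gripper_width: 0.431
grasp_force: 61.1
v_block 0.57 px [318. 297.] rect c [570.  284.7] size [110.8  79.1] ang 70.4
square_tray 0.66 px [318. 194.] rect c [596.1 355.5] size [63.4 60.5] ang 71.4
t 16.5 pos [594.8 352.2 128.7] th 71.2 tilt [-0.    -0.001] w 0.434 q [-0.23  0.67 -0.59  1.57  0.42  1.03 -1.27]
(595.5, 355, 40, 71.2) xyz [0.003, -0.0, 0.089] rot [0.0, 0.1, -0.0]
(595.5, 355, 10, 71.2) xyz [0.003, -0.0, 0.119] rot [0.0, 0.1, -0.0]
```

View pics/w6.png

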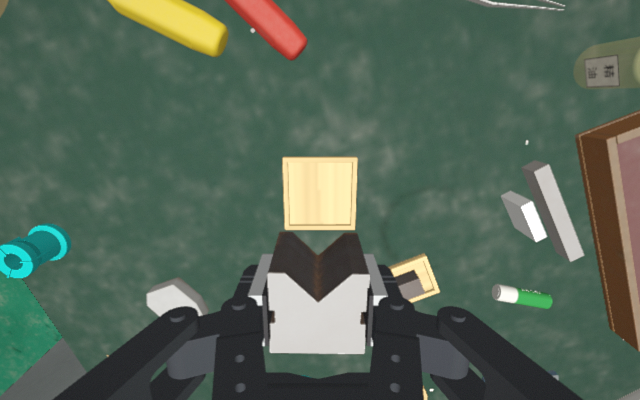

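The V-block is square with the tray at (320,193), so I'll lower it.

```bash
python3 -m crank '[{"delta_rot":[0,0,0],"xyz":[0.003,0,0.04],"fingers":1},{"delta_rot":[0,0,0],"xyz":[0.003,0,0.08],"fingers":1},{"delta_rot":[0,0,0],"xyz":[0.003,0,0.105],"fingers":1},{"delta_rot":[0,0,0],"xyz":[0.003,0,0.115],"fingers":1},{"delta_rot":[0,0,0],"xyz":[0.003,0,0.119],"fingers":1},{"delta_rot":[0,0,0],"xyz":[0.003,0,0.119],"fingers":1}]'
python3 -c "
from plan import *
plan((595.5,355,10,71.2))"
```

```text
t: 17.1
eef_pos: [0.5963, 0.3564, 0.011]
tool_rot: [0.0, 0.813, 0.582, 0.0]
contact_force: [0.4, 1.0, -2.1]
gripper_width: 0.434
grasp_force: 61.1
t 17.1 pos [596.3 356.4  11. ] th 71.2 tilt [ 0.001 -0.   ] w 0.434 q [-0.28  0.81 -0.53  1.61  0.51  0.86 -1.34]
(595.5, 355, 10, 71.2) xyz [-0.002, -0.0, 0.001] rot [0.0, -0.0, -0.0]
```

```bash
python3 -m crank '[{"delta_rot":[0,0,0],"xyz":[-0.001,0,0.0015],"fingers":1},{"delta_rot":[0,0,0],"xyz":[-0.001,0,0.0015],"fingers":-0.05},{"delta_rot":[0,0,0],"xyz":[-0.001,0,0.0015],"fingers":-0.1},{"delta_rot":[0,0,0],"xyz":[-0.001,0,0.0015],"fingers":-0.2},{"delta_rot":[0,0,0],"xyz":[-0.001,0,-0.01],"fingers":-0.3},{"delta_rot":[0,0,0],"xyz":[-0.001,0,-0.05],"fingers":-0.4},{"delta_rot":[0,0,0],"xyz":[-0.001,0,-0.1],"fingers":-0.55},{"delta_rot":[0,0,0],"xyz":[-0.001,0,-0.14],"fingers":-0.55}]'
python3 -c "
from plan import *
plan((439.5,298.5,160,110))"
```

```text
t: 17.9
eef_pos: [0.5957, 0.3566, 0.1533]
tool_rot: [-0.0, 0.813, 0.583, 0.001]
contact_force: [0.1, 0.9, 0.3]
gripper_width: 0.773
grasp_force: 0.0
t 17.9 pos [595.7 356.6 153.3] th 71.3 tilt [0.002 0.002] w 0.773 q [-0.23  0.65 -0.6   1.54  0.4   1.07 -1.26]
(439.5, 298.5, 160, 110) xyz [-0.105, -0.129, -0.007] rot [0.1, -0.1, -38.7]
```

```bash
python3 -m crank '[{"delta_rot":[0,0,-7],"xyz":[-0.02,-0.025,-0.007],"fingers":-0.55},{"delta_rot":[0,0,-14],"xyz":[-0.04,-0.05,-0.007],"fingers":-0.55},{"delta_rot":[0,0,-21],"xyz":[-0.06,-0.075,-0.007],"fingers":-0.55},{"delta_rot":[0,0,-28],"xyz":[-0.08,-0.1,-0.007],"fingers":-0.55},{"delta_rot":[0,0,-35],"xyz":[-0.1,-0.122,-0.007],"fingers":-0.55},{"delta_rot":[0,0,-39],"xyz":[-0.105,-0.129,-0.007],"fingers":-0.55},{"delta_rot":[0,0,-39],"xyz":[-0.105,-0.129,-0.007],"fingers":-0.55},{"delta_rot":[0,0,-39],"xyz":[-0.105,-0.129,-0.007],"fingers":-0.55}]'
python3 - <<'E'
from plan import *
from look import look
c=look("wrist",{"cast_plate":0,"square_tray":0,"v_block":0});save(c,"w7.png")
c=look("top",{"v_block":0,"cast_plate":0,"square_bar":0})
plan((439.5,298.5,40,110),(439.5,298.5,5,110))
E
```

```text
t: 18.7
eef_pos: [0.4404, 0.2983, 0.1575]
tool_rot: [0.0, 0.573, 0.82, 0.001]
contact_force: [0.4, -0.4, 0.8]
gripper_width: 0.773
grasp_force: 0.0
cast_plate 0.65 px [318. 188.] rect c [438.8 298.7] size [34.6 54.3] ang 21.1
square_tray 0.85 px [487. 179.] rect c [593.3 355.4] size [61.8 63. ] ang 71.4
v_block 0.57 px [514. 196.] rect c [587. 357.] size [40.9 60.5] ang 70.6
v_block 0.6 px [247. 156.] rect c [602.8 349.9] size [43.4 22.2] ang 66.5
square_bar 0.7 px [288. 160.] rect c [604.7 248.7] size [99.6 20.8] ang 6.0
t 19.1 pos [439.7 298.2 156.6] th 110.2 tilt [-0.  0.] w 0.771 q [-0.05  0.46 -0.84  1.93  0.42  0.94 -0.74]
(439.5, 298.5, 40, 110) xyz [0.0, -0.0, 0.117] rot [-0.0, -0.0, 0.2]
(439.5, 298.5, 5, 110) xyz [0.0, -0.0, 0.152] rot [-0.0, -0.0, 0.2]
```

View pics/w7.png

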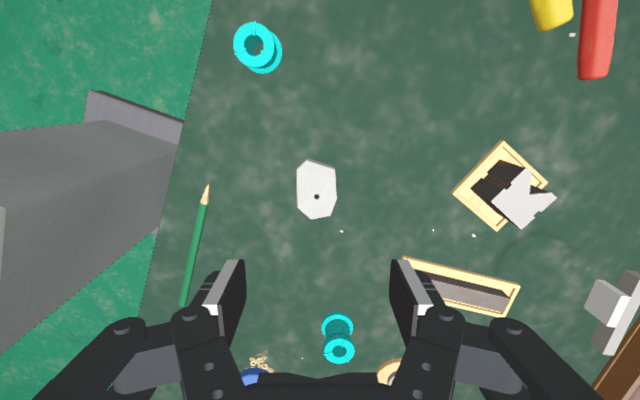

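The plate is at (317,188), hole up and square with the jaws. The V-block stands in its tray at (510,190).

```bash
python3 -m crank '[{"delta_rot":[0,0,-0.6],"xyz":[0,0,0.04],"fingers":-0.5},{"delta_rot":[0,0,-0.6],"xyz":[0,0,0.08],"fingers":-0.5},{"delta_rot":[0,0,-0.6],"xyz":[0,0,0.12],"fingers":-0.4},{"delta_rot":[0,0,-0.6],"xyz":[0,0,0.142],"fingers":-0.4},{"delta_rot":[0,0,-0.6],"xyz":[0,0,0.152],"fingers":-0.4},{"delta_rot":[0,0,-0.6],"xyz":[0,0,0.152],"fingers":-0.4}]'
python3 -m crank '[{"delta_rot":[0,0,0],"xyz":[0,0,0.0005],"fingers":1},{"delta_rot":[0,0,0],"xyz":[0,0,0.0005],"fingers":1},{"delta_rot":[0,0,0],"xyz":[0,0,0.0005],"fingers":1},{"delta_rot":[0,0,0],"xyz":[0,0,0.0005],"fingers":1},{"delta_rot":[0,0,0],"xyz":[0,0,0.0005],"fingers":1}]' 50
python3 -c "
from plan import *
plan((440,298,110,111),(601,9.5,110,167),(601,9.5,9,167))"
```

```text
t: 19.7
eef_pos: [0.439, 0.2978, 0.0038]
tool_rot: [-0.0, 0.567, 0.823, -0.001]
contact_force: [-0.9, -0.2, -0.1]
gripper_width: 0.7
grasp_force: 0.0
t: 20.2
eef_pos: [0.4403, 0.2988, 0.0059]
tool_rot: [0.001, 0.568, 0.823, 0.001]
contact_force: [-1.2, 0.1, 7.0]
gripper_width: 0.389
grasp_force: 50.2
t 20.2 pos [440.3 298.8   5.9] th 110.8 tilt [0.002 0.001] w 0.389 q [-0.19  0.67 -0.67  2.01  0.66  0.68 -0.93]
(440, 298, 110, 111) xyz [-0.001, -0.0, -0.104] rot [0.2, -0.0, -0.2]
(601, 9.5, 110, 167) xyz [-0.327, 0.048, -0.104] rot [0.1, 0.1, -56.2]
(601, 9.5, 9, 167) xyz [-0.327, 0.047, -0.003] rot [0.1, 0.1, -56.2]
```

```bash
python3 -m crank '[{"delta_rot":[0,0,0],"xyz":[0,0,-0.03],"fingers":1},{"delta_rot":[0,0,0],"xyz":[0,0,-0.07],"fingers":1},{"delta_rot":[0,0,-4],"xyz":[-0.02,0.003,-0.104],"fingers":1},{"delta_rot":[0,0,-11],"xyz":[-0.06,0.009,-0.104],"fingers":1},{"delta_rot":[0,0,-18],"xyz":[-0.1,0.015,-0.104],"fingers":1},{"delta_rot":[0,0,-25],"xyz":[-0.14,0.021,-0.104],"fingers":1},{"delta_rot":[0,0,-32],"xyz":[-0.185,0.027,-0.104],"fingers":1},{"delta_rot":[0,0,-39],"xyz":[-0.23,0.034,-0.104],"fingers":1},{"delta_rot":[0,0,-46],"xyz":[-0.275,0.04,-0.104],"fingers":1},{"delta_rot":[0,0,-53],"xyz":[-0.31,0.046,-0.104],"fingers":1}]'
python3 -c "
from plan import *
plan((601,9.5,110,167))"
```

```text
t: 21.2
eef_pos: [0.5941, 0.0207, 0.1088]
tool_rot: [0.001, 0.14, 0.99, -0.001]
contact_force: [0.7, 0.9, -2.0]
gripper_width: 0.389
grasp_force: 50.6
t 21.2 pos [594.1  20.7 108.8] th 163.9 tilt [ 0.001 -0.002] w 0.389 q [ 0.55  0.68 -0.96  1.81  0.66  1.    0.61]
(601, 9.5, 110, 167) xyz [-0.01, -0.009, -0.001] rot [-0.1, 0.1, -3.1]
```

```bash
python3 -m crank '[{"delta_rot":[0,0,-3.1],"xyz":[-0.01,-0.006,0],"fingers":1},{"delta_rot":[0,0,-3.1],"xyz":[-0.01,-0.006,0],"fingers":1},{"delta_rot":[0,0,-3.1],"xyz":[-0.01,-0.006,0],"fingers":1},{"delta_rot":[0,0,-3.1],"xyz":[-0.01,-0.006,0],"fingers":1}]'
python3 - <<'E'
from plan import *
from look import look
c=look("wrist",{"cast_plate":0,"eight_sided_tray":0});save(c,"w8.png")
plan((601,9.5,40,167),(601,9.5,9,167))
E
```

```text
t: 21.6
eef_pos: [0.6, 0.0178, 0.1087]
tool_rot: [0.0, 0.113, 0.994, 0.0]
contact_force: [-0.1, -0.7, -1.0]
gripper_width: 0.392
grasp_force: 50.6
cast_plate 0.57 px [316. 276.] rect c [655.1   5. ] size [ 58.8 102.8] ang 77.4
eight_sided_tray 0.77 px [304. 191.] rect c [595.6  10.3] size [60.5 72.1] ang 74.5
t 21.75 pos [600.3  17.4 108.6] th 167.0 tilt [ 0. -0.] w 0.388 q [ 0.55  0.7  -0.96  1.8   0.67  1.01  0.66]
(601, 9.5, 40, 167) xyz [-0.002, -0.007, 0.069] rot [-0.0, 0.0, 0.0]
(601, 9.5, 9, 167) xyz [-0.002, -0.007, 0.1] rot [-0.0, 0.0, 0.0]
```

View pics/w8.png

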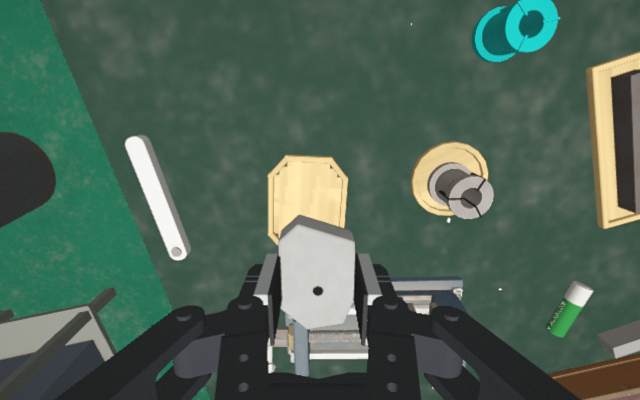

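The plate is level in the jaws at (316,275), with the tray beyond at (308,195) and 7 mm to shift sideways. The collet stands in the round tray at (460,190).

```bash
python3 -m crank '[{"delta_rot":[0,0,0],"xyz":[-0.002,-0.007,0],"fingers":1},{"delta_rot":[0,0,0],"xyz":[-0.001,-0.007,0.04],"fingers":1},{"delta_rot":[0,0,0],"xyz":[-0.001,-0.0075,0.075],"fingers":1},{"delta_rot":[0,0,0],"xyz":[-0.001,-0.0075,0.09],"fingers":1},{"delta_rot":[0,0,0],"xyz":[-0.001,-0.0075,0.099],"fingers":1},{"delta_rot":[0,0,0],"xyz":[-0.001,-0.0075,0.099],"fingers":1}]'
python3 -c "
from plan import *
plan((600,9.7,9,167))"
```

```text
t: 22.35
eef_pos: [0.6004, 0.0088, 0.0096]
tool_rot: [0.0, 0.114, 0.994, -0.0]
contact_force: [-0.4, 0.0, -1.1]
gripper_width: 0.394
grasp_force: 52.3
t 22.35 pos [600.4   8.8   9.6] th 167.0 tilt [ 0. -0.] w 0.394 q [ 0.5   0.82 -0.86  1.84  0.8   0.87  0.58]
(600, 9.7, 9, 167) xyz [0.001, 0.001, 0.001] rot [-0.0, 0.0, -0.0]
```

Release, rise, and back off toward −y so the top camera sees everything.

```bash
python3 -m crank '[{"delta_rot":[0,0,0],"xyz":[0.001,0.001,0.001],"fingers":1},{"delta_rot":[0,0,0],"xyz":[0.001,0.001,0.001],"fingers":0},{"delta_rot":[0,0,0],"xyz":[0.001,0.001,0.001],"fingers":-0.1},{"delta_rot":[0,0,0],"xyz":[0.001,0.001,0.001],"fingers":-0.15},{"delta_rot":[0,0,0],"xyz":[0.001,0.001,-0.01],"fingers":-0.2},{"delta_rot":[0,0,0],"xyz":[0.001,0.001,-0.05],"fingers":-0.3},{"delta_rot":[0,0,0],"xyz":[0.001,0.001,-0.1],"fingers":-0.3},{"delta_rot":[0,0,0],"xyz":[0.001,0.001,-0.15],"fingers":-0.3}]'
python3 -m crank '[{"delta_rot":[0,0,0],"xyz":[0.02,-0.05,-0.05],"fingers":-0.3},{"delta_rot":[0,0,0],"xyz":[0.04,-0.1,-0.08],"fingers":-0.3},{"delta_rot":[0,0,0],"xyz":[0.06,-0.15,-0.08],"fingers":-0.3},{"delta_rot":[0,0,0],"xyz":[0.08,-0.2,-0.08],"fingers":-0.3},{"delta_rot":[0,0,0],"xyz":[0.09,-0.25,-0.08],"fingers":-0.3},{"delta_rot":[0,0,0],"xyz":[0.1,-0.3,-0.08],"fingers":-0.3},{"delta_rot":[0,0,0],"xyz":[0.1,-0.3,-0.08],"fingers":-0.3},{"delta_rot":[0,0,0],"xyz":[0.1,-0.3,-0.08],"fingers":-0.3}]'
python3 - <<'E'
from plan import *
from look import look
c=look("top")
im=np.array(c["img"])[130:290,190:430]
cv2.imwrite("pics/crop1.png",cv2.cvtColor(cv2.resize(im,None,fx=3.3,fy=3.3,interpolation=cv2.INTER_CUBIC),cv2.COLOR_RGB2BGR))
s=look("scene",{})
im=np.array(s["img"])[100:300,260:500]
cv2.imwrite("pics/crop2.png",cv2.cvtColor(cv2.resize(im,None,fx=3,fy=3,interpolation=cv2.INTER_CUBIC),cv2.COLOR_RGB2BGR))
E
```

```text
t: 23.15
eef_pos: [0.5988, 0.01, 0.1614]
tool_rot: [-0.0, 0.113, 0.994, 0.0]
contact_force: [0.4, -0.6, -0.4]
gripper_width: 0.652
grasp_force: 0.0
t: 23.95
eef_pos: [0.4308, -0.266, 0.2392]
tool_rot: [-0.001, 0.119, 0.993, -0.001]
contact_force: [0.2, 1.5, 0.2]
gripper_width: 0.65
grasp_force: 0.0
square_bar 0.59 px [288. 161.] rect c [604.8 247.6] size [99.5 19.3] ang 4.9
collet 0.73 px [344. 159.] rect c [602.6 121.2] size [28.4 36.3] ang 89.6
collet 0.72 px [323. 198.] rect c [508.3 162.8] size [30.4 33.1] ang 89.9
collet 0.51 px [229. 263.] rect c [357.8 386.8] size [32.3 27.3] ang 89.9
v_block 0.78 px [245. 161.] rect c [592.8 353. ] size [39.  40.5] ang 67.0
cast_plate 0.44 px [247. 159.] rect c [598.4 355.5] size [41.2 41.6] ang 68.0
bar_tray 0.73 px [292. 165.] rect c [606.3 246.8] size [123.9  39.6] ang 4.9
round_tray 0.48 px [339. 166.] rect c [600.  120.7] size [54.2 46.6] ang 76.7
square_tray 0.87 px [251. 167.] rect c [595.8 354.4] size [61.6 59.7] ang 72.7
eight_sided_tray 0.87 px [378. 161.] rect c [600.7  10.2] size [61.  80.3] ang 73.8
parts_jar 0.49 px [355. 221.] rect c [450.8  89.9] size [37.2 39.7] ang 89.4
```

View pics/crop1.png

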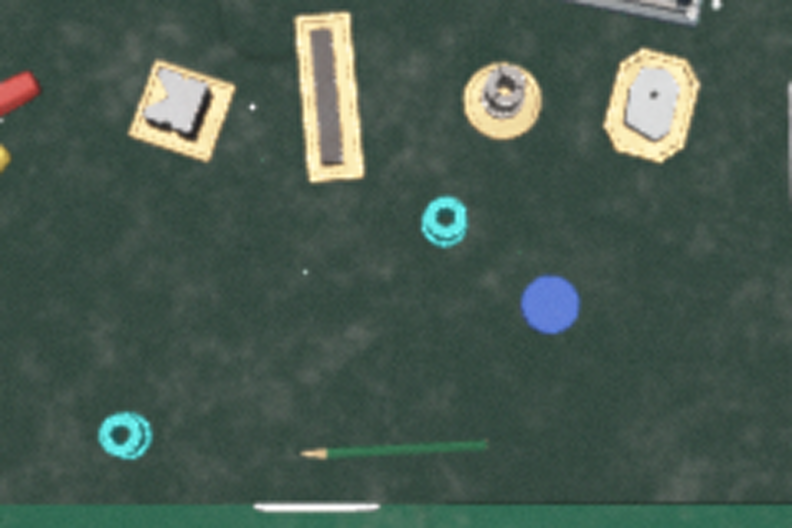

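View pics/crop2.png

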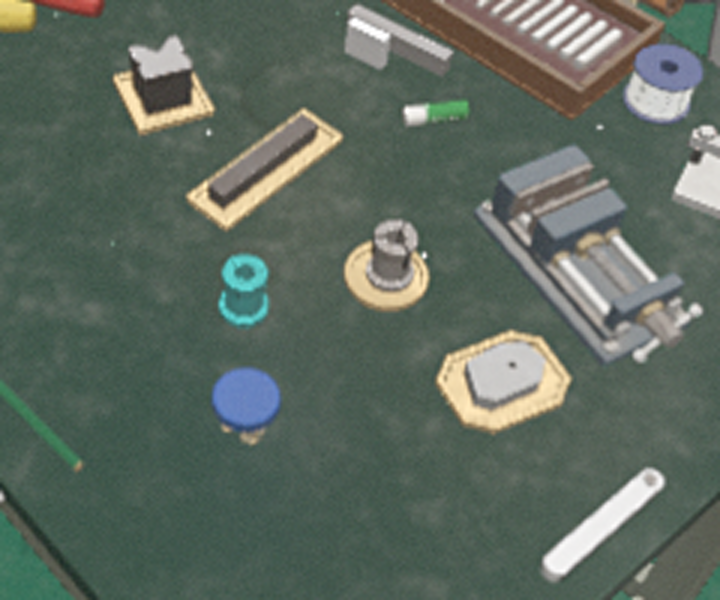

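All four parts sit in the matching trays: V-block (183,100), bar (325,95), collet (503,88) and plate (653,103) in the first crop, and the jar hasn't moved. I'll check the plate's angle numerically.

Run:
```python
from h import *
import pickle
def run(c,px,z,name,pred):
    im=np.array(c["img"]).astype(int); x,y=px; s=im[y-22:y+23,x-22:x+23]
    m=pred(s).astype(np.uint8)
    n,l,st,_=cv2.connectedComponentsWithStats(m); k=1+np.argmax(st[1:,4]); ys,xs=np.nonzero(l==k)
    P=np.array([at(c,(a+x-22,b+y-22),z)[:2]*1000 for a,b in zip(xs,ys)])
    H=cv2.convexHull(P.astype(np.float32)); r=cv2.minAreaRect(H)
    w,v=np.linalg.eigh(np.cov(P.T)); a=np.degrees(np.arctan2(v[1,1],v[0,1]))%180
    print(name,"mean",np.round(P.mean(0),1),"pca",round(a,1),"rect",np.round(r[0],1),np.round(r[1],1),round(r[2],1))
grey=lambda s:(s.min(2)>130)&(s.max(2)-s.min(2)<35)
wood=lambda s:(s[...,0]>130)
c0=pickle.load(open("c0.pkl","rb"))["top"]; c=viewer.read_camera("top")
run(c0,(268,228),.014,"plate before",grey); run(c0,(388,162),.007,"tray",wood)
run(c,(388,162),.017,"plate now",grey); run(c0,(245,163),.007,"sqtray",wood); run(c,(245,161),.043,"vblock",grey)
```

```text
plate before mean [439.8 297.3] pca 116.2 rect [440.1 297.7] [35.4 52.3] 20.6
tray mean [600.7   9.7] pca 165.1 rect [600.9   9.7] [61.  79.8] 74.1
plate now mean [600.4  10.8] pca 170.8 rect [600.7  11.4] [35.2 50.3] 76.5
sqtray mean [596.7 355. ] pca 67.4 rect [596.8 355. ] [63.1 60.5] 71.4
vblock mean [595.6 353.5] pca 162.0 rect [596.3 355.3] [35.3 37.5] 70.2
```

Everything measures centred and straight to within about 2 mm and 3°. Handing in.

```bash
python3 -c "
from station import job
print(job.hand_in())"
```

```text
the job is handed in; nothing more can be done
None
```

All four parts are in their matching trays, centred and straight to within about 2 mm and 3° where measured, the collet and V-block upright, the plate hole-up and the jar left in place; the job was handed in at about 24 s, and no verdict came back.

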